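# Feel for the hidden push catch of the clipper drawer

## Robot

A 6-joint arm with a two-finger parallel gripper is mounted at the origin on the work surface. World frame = base frame: x ahead of the robot, y to its left, z up, the work surface at z = 0. Lengths are in m, angles in rad, forces in N, time in s.
With the tool pointing down it reaches from about 0.325 to 0.775 m from the base axis. Payload 9.3 kg.
Tool frame: the origin (TCP) lies at the very end of the fingers, on their centre line; the grasp point (between the pads) lies 19 mm behind it; z points along the fingers, y is the line along which they close (so a half turn about z gives the same grasp; the last joint's range is limited). The gripper opens to 85 mm and grips with 20 to 120 N. Pads are 22 mm wide; open, the fingers measure 114 mm over their backs; the gripper's body (76 mm by 85 mm) begins 54 mm behind the grasp point. The pads swing forward as they close: fully open they stand 13 mm farther back than shut.
Start: joints at [-1.495, 0.259, 0.021, 1.334, 0, 1.418], TCP at [0.125, -0.536, 0.231] pointing down, gripper open.
Joint ranges: [-3.04, 3.04], [-0.91, 1.82], [-1.04, 1.36], [-1.92, 1.95], [-1.52, 1.45], [-3.14, 3.14]. Speed limits (rad/s): [2.22, 2.22, 2.79, 3.14, 3.14, 3.14].

## Interface

Orientations are given as a unit quaternion [x, y, z, w].
In Python, from workcell import read_state, imaging, workorder, find_in gives the robot as it stands.
- The arm moves only by the shell command python3 -m handwheel 'ROWS' [OPENING] [FORCE]. ROWS is JSON, a list of rows, each a list of 2 entries, a list of its own where there are three numbers: the shift along the tool's x, y, z in m, then the turn about the tool's z in degrees. A call has 1 to 10 rows; each row shifts and turns the commanded pose from where the row before left it, along the tool's axes as they then stand; what a row does not reach is not made up. A row lasts 1/10 s, in which the tool goes at most 50 mm and 8.59 degrees, less where a joint would pass 70% of its speed; a pose out of reach is approached as far as the arm can. A call with a gripper value outside its range is refused whole. OPENING is the opening in per cent of the stroke, from 0 (shut) to 100 (fully open), set as the call begins (- or left out, the last holds). The fingers move at their own pace and stop on an object; FORCE is the grip in N (left out, the last holds). Time passes only in rows, so rows that do not move let the fingers close. It gives the time, the measured TCP pose, the force, the opening and the grip force at its end, in the units of the state.
- read_state(): the state, without advancing time (a new reading comes with each control period).
- imaging.get_image(name): name is "scene" or "side" or "wrist"; returns the picture (420x560x3 uint8, red, green, blue); there is no depth.
- imaging.get_calibration(name): a dict with "fovy" (degrees; the focal length in pixels is half the picture's height over the tangent of half this angle, whatever the lens; pixels are square), "cx", "cy" (the principal point, pixels), "k1" (the pictures are not rectified: a ray, as slopes to the right and down, at radius r is drawn at 1 + k1 r^2 times it, then the intrinsics apply), "R" (3x3) and "t" (3): a world point X has camera coordinates R X + t; the wrist camera has in their place "tool_from_camera" (4x4, takes a point from camera to tool coordinates, whose origin is the TCP and whose axes are the flange's). Camera axes: x right, y down, z forward; pixel columns grow to the right and rows downward; lengths in m; the calibration is good to about 2 mm. A picture is of the moment at which its call begins: read the wrist's pose just before it. get_calibration takes no time and is no camera call.
- workorder.hand_in(): hands the job in; it is judged then, once.
Trained networks look in the newest picture that a camera, given by its name, has taken for a name from the list of things; names that differ only in an ending like _2 or _b are one class to them, and where a whole thing is asked for, a point or a joint stands for the part that bears it (a point fixed in the world has none). Each returns a list of dicts, best first, with "confidence" (0 to 1); they miss things now and then, are a little off and sometimes report something else, mostly with a low value. They report only what shows in the picture. A call takes as long as a camera call.
- find_in(camera, name): "centre" ([x, y, z] in m, in world coordinates, good to about 4 mm: the middle of the surface that is visible of it).
The state is a dict: "time_s": time; "qpos": joint angles; "joint_velocities": joint speeds; "joint_torque": joint torques, N m; "tool_pos": TCP position; "ee_rot": TCP orientation; "force": force on the tool from outside, world axes, zero at the start; "moment": the same for the moment, N m; "grip_width": finger opening in m; "grip_force": force on a finger pad.
Only numpy, scipy, OpenCV 4.12 (cv2) and the standard library are available. Lean on these libraries where they do the work, as an engineer would, in place of code of your own. Each camera call takes 0.05 s, during which the arm holds its last target. There are 200 camera calls.

## Task

The low aluminium box on the balcony shelf has a row of four look-alike flush plates in its flat top, and one of them is the concealed push catch of its drawer. Feel along the plates with the fingertips until one gives way, press that one down gently so that the drawer springs out by itself, then leave the drawer open and take the hand away. Do not pull the drawer, and do not pick up or shift anything lying about, including the hair clip on top of the box.

Things in the scene. Friction and masses are not known exactly. Their poses are not given: they have to be found in the camera images.
- box: Low drawer box of plain aluminium, fixed to the shelf, 150 mm (its x) by 260 mm (its y) by 70 mm high. Origin: centre of its underside, on the shelf; z up. The drawer front is on its -x side.
- panel (a point): Centre of the box's flat top, 70 mm above the shelf; axes as the box. In the top lies a row of four identical square plates, 56 mm by 56 mm with 2 mm seams, all flush with the top; their centres lie on this point's y axis at y = -87, -29, +29 and +87 mm. Three are rigid blanks; one, which cannot be told by eye and differs from start to start, is the push catch. A fingertip must stay within the plate, as its neighbours and the rim do not give.
- catch (a joint): How far the catch plate is pressed down, m: 0 flush, 0.008 fully down (a hard stop). A spring pushes it back: about 2 N at first, about 4 N fully down. The drawer lets go when it is about 5 to 6 mm down. Where the plate lies is not told by this number.
- drawer (a joint): How far the drawer is out, m: 0 shut, 0.050 fully out. A light spring (about 2 N) drives it out towards the box's -x in about half a second once the catch lets go; it stays out when the catch comes up again.
- drawer_front (a point): Middle of the outer face of the drawer front (246 mm wide, 52 mm high, on the box's -x side); moves with the drawer.
- clipper_case: Loose upright aluminium cylinder with a flip lid, 70 mm in diameter, 148 mm high; origin under its centre. Stands beyond the box's +y end. Leave alone.
- trimmer: Loose red trimmer, lying, 142 mm long (its x), 36 mm wide, 32 mm high; origin on its underside. Lies beyond the box's +x side. Leave alone.
- comb: Loose flat wooden comb, 160 mm long (its x), 34 mm wide, 6 mm high; origin under its middle. Lies off the box's -y end. Leave alone.
- hair_clip: Loose steel hair clip, 62 mm long (its y), 10 mm wide, 8 mm high; origin under its middle. Lies on top of the box on the rim at its +x edge, beside the plates. Leave alone.
- oil_bottle: Loose small white bottle, 32 mm in diameter, 85 mm high; origin under its centre. Stands beyond the box's +x side. Leave alone.
- neck_brush: Loose brush, lying, 170 mm long (its x); origin on its underside. Lies off the box's -y end, outside the comb. Leave alone.
- clip_bowl: Loose white bowl, 90 mm in diameter, 40 mm high; origin under its centre. Stands off the box's +y end. Leave alone.

How it is judged:
By the outcome, as a careful person would: the job done as asked, in the order asked, and still so for the second after the job is handed in, with the robot touching nothing.
It also fails if it takes over 48 s, if anything falls off the work surface, if the arm or the gripper's body presses on something with over 40 N, if the wrist force passes 120 N, or if a joint passes its speed limit or range.

## Working session

There is one attempt and no reset: what is moved stays moved. The work goes in short steps, Python scripts to look and compute and a shell command to move; the robot and the scene stay as the last step left them, time stands still between calls to the robot, and variables do not carry over. Pictures are saved under pics/ and viewed, at most 10 in all, crops included, and the job is handed in when it is done.

```bash
mkdir -p pics
python3 - <<'E'
from workcell import read_state, imaging, find_in
import cv2
for c in("scene","side"):
    im=imaging.get_image(c); cv2.imwrite(f"pics/{c}0.png",im[:,:,::-1])
    for n in("box","drawer_front","hair_clip","clipper_case","oil_bottle","trimmer","comb","clip_bowl"):
        r=find_in(c,n)
        print(c,n,[([round(v,3) for v in d["centre"]],round(d["confidence"],2)) for d in r[:2]])
s=read_state();print(s["time_s"],s["tool_pos"],s["ee_rot"],s["force"],s["grip_width"])
E
```

```text
scene box [([0.63, 0.002, 0.07], 0.77)]
scene drawer_front [([0.624, 0.001, 0.071], 0.42)]
scene hair_clip [([0.648, -0.009, 0.075], 0.57)]
scene clipper_case [([0.622, 0.233, 0.129], 0.7)]
scene oil_bottle [([0.692, 0.146, 0.056], 0.78), ([0.646, -0.17, 0.005], 0.33)]
scene trimmer [([0.716, -0.007, 0.028], 0.64)]
scene comb [([0.644, -0.169, 0.006], 0.78)]
scene clip_bowl [([0.497, 0.174, 0.029], 0.59)]
side box [([0.557, 0.054, 0.072], 0.81), ([0.613, -0.088, 0.069], 0.19)]
side drawer_front [([0.614, -0.091, 0.071], 0.74)]
side hair_clip [([0.648, 0.002, 0.076], 0.57)]
side clipper_case [([0.597, 0.253, 0.118], 0.87)]
side oil_bottle [([0.677, 0.154, 0.044], 0.96)]
side trimmer [([0.704, 0.007, 0.033], 0.71), ([0.557, 0.054, 0.074], 0.68)]
side comb []
side clip_bowl [([0.527, 0.183, 0.021], 0.93)]
0.9 [ 0.12474138 -0.5356573   0.23126869] [ 9.93463601e-01  1.14149343e-01  8.17700892e-06 -1.09240777e-05] [ 6.68972984e-01 -4.58327241e-03  1.76134926e-04] 0.08567836536015616
```

View pics/scene0.png

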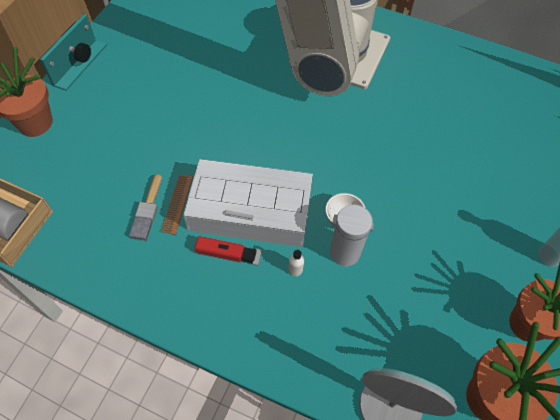

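View pics/side0.png

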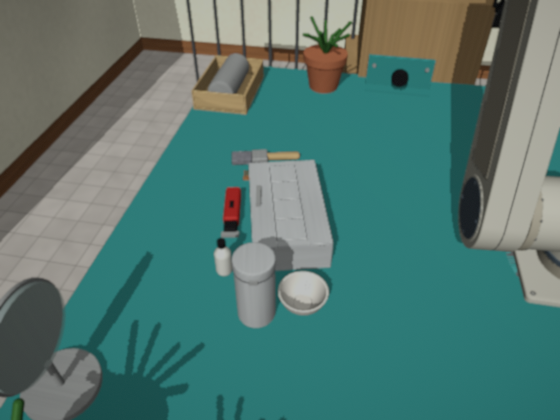

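The scene view has the box at about (250,200), with the plate row from (198,188) to (308,200) and the clip at (238,215). The side view agrees. I'll zoom in to get the corners.

Run:
```python
import cv2
a=cv2.imread("pics/scene0.png")[150:250,175:325]; cv2.imwrite("pics/z.png",cv2.resize(a,(780,520),interpolation=cv2.INTER_CUBIC))
```

```text
(no output)
```

View pics/z.png

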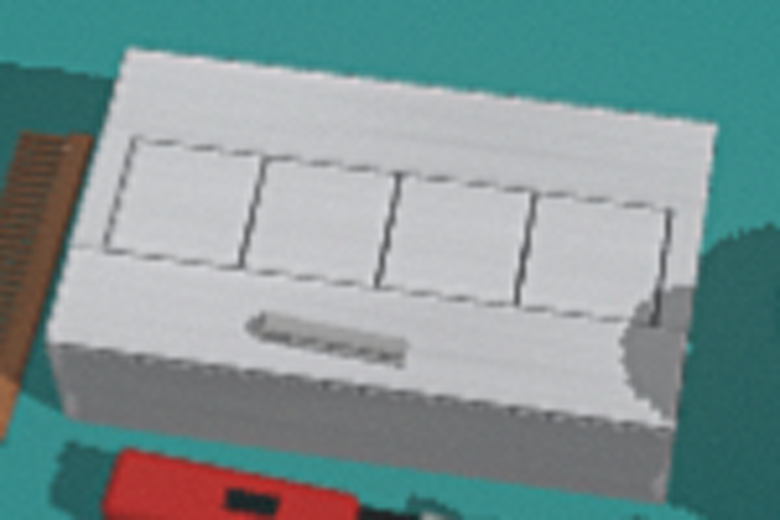

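The zoom shows the box top's corners at zoomed pixels (128,48), (717,125), (672,428) and (50,343). The plate seams run from (133,138)–(107,250) to (671,209)–(656,324).

Run:
```python
import numpy as np,cv2
from workcell import imaging,read_state
from scipy.spatial.transform import Rotation as Ro
c=imaging.get_calibration("scene");R=np.array(c["R"]);t=np.array(c["t"])
f=210/np.tan(np.radians(c["fovy"]/2));K=np.array([[f,0,c["cx"]],[0,f,c["cy"]],[0,0,1]])
def W(p,z=.07):
    u=cv2.undistortPoints(np.float64([p]),K,np.float64([c["k1"],0,0,0]))[0,0] 
    # k1 on undistorted radius = OpenCV model
    d=R.T@np.array([*u,1]);o=-R.T@t;return (o+d*(z-o[2])/d[2])[:2]
X=[];P=[]
pts={(-75,-130):(128,48),(-75,130):(717,125),(75,130):(672,428),(75,-130):(50,343)}
for i,(a,b) in enumerate(zip([(133,138),(265,157),(399,174),(535,192),(671,209)],[(107,250),(242,267),(378,287),(518,304),(656,324)])):
    y=-116+58*i; pts[(-29,y)]=a; pts[(29,y)]=b
L=np.array(list(pts))/1e3
G=np.array([W((np.array(p)+.5)/5.2-.5+[175,150]) for p in pts.values()])
A=(L-L.mean(0));B=G-G.mean(0);H=A.T@B
th=np.arctan2(H[0,1]-H[1,0],H[0,0]+H[1,1]);r=np.array([[np.cos(th),-np.sin(th)],[np.sin(th),np.cos(th)]])
o=G.mean(0)-r@L.mean(0)
print("box",o,"yaw",np.degrees(th),"resid mm",np.round((G-(L@r.T+o))*1e3,1).tolist())
for y in(-.087,-.029,.029,.087):print(y,o+r@[0,y])
print(W((np.array([330,340])/5.2)+[175,150],.075), "clip")
s=read_state();M=Ro.from_quat(s["ee_rot"]).as_matrix();print(M.round(3))
```

```text
box [ 0.58688567 -0.00863924] yaw 15.376508894337524 resid mm [[-0.5, 0.2], [0.7, 0.0], [0.9, -1.6], [0.0, 2.3], [0.2, -0.7], [-1.1, 0.9], [1.2, -0.4], [-1.5, 0.3], [1.0, -0.5], [-0.6, 0.1], [1.0, -0.2], [-1.5, 0.2], [0.7, -0.5], [-0.6, -0.2]]
-0.087 [ 0.60995466 -0.09252501]
-0.029 [ 0.59457533 -0.03660117]
0.029 [0.57919601 0.01932268]
0.087 [0.56381668 0.07524652]
[ 0.64828751 -0.00511455] clip
[[ 0.974  0.227  0.   ]
 [ 0.227 -0.974  0.   ]
 [ 0.    -0.    -1.   ]]
```

```bash
python3 -m handwheel '[[[0.036,-0.02,0],0],[[0.036,-0.02,0],0],[[0.036,-0.02,0],0],[[0.036,-0.02,0],0],[[0.036,-0.02,0],0],[[0.036,-0.02,0],0],[[0.036,-0.02,0],0],[[0.036,-0.02,0],0],[[0.036,-0.02,0],0],[[0.036,-0.02,0],0]]' 0 20
cat > st.py <<'E'
# remaining shift in tool axes to plate y (mm) at height z (m)
import sys,numpy as np
from workcell import read_state
from scipy.spatial.transform import Rotation as Ro
def pr():
    s=read_state();M=Ro.from_quat(s["ee_rot"]).as_matrix();th=np.radians(15.38)
    y=float(sys.argv[1])/1e3;z=float(sys.argv[2])
    g=np.array([.5869-np.sin(th)*y,-.0086+np.cos(th)*y,z])
    print("t",s["time_s"],"pos",s["tool_pos"].round(4) if hasattr(s["tool_pos"],'round') else s["tool_pos"],"shift",(M.T@(g-s["tool_pos"])).round(4),"yaw",np.degrees(np.arctan2(M[1,0],M[0,0])).round(2),"F",np.round(s["force"],2),"w",s["grip_width"])
pr()
E
python3 st.py -87 0.11
```

```text
time_s: 1.9
tool_pos: [0.4311, -0.2579, 0.2315]
ee_rot: [0.993, 0.114, 0.0, 0.0]
force: [0.8, -1.1, -0.8]
grip_width: 0.0001
grip_force: 0.0
t 1.9 pos [ 0.4311 -0.2579  0.2315] shift [ 0.2117 -0.1206  0.1215] yaw 13.11 F [ 0.78 -1.09 -0.76] w 0.00010725469679579142
```

```bash
python3 -m handwheel '[[[0.035,-0.02,0.01],0],[[0.035,-0.02,0.015],0],[[0.035,-0.02,0.02],0],[[0.035,-0.02,0.02],0],[[0.035,-0.02,0.02],0],[[0.035,-0.02,0.02],0],[[0,0,0.015],-2.3],[[0,0,0],0],[[0,0,0],0]]'; python3 st.py -87 0.085
```

```text
time_s: 2.8
tool_pos: [0.6071, -0.0949, 0.1115]
ee_rot: [0.991, 0.134, -0.0, -0.0]
force: [-0.1, -0.3, 0.1]
grip_width: -0.0
grip_force: 0.0
t 2.8 pos [ 0.6071 -0.0949  0.1115] shift [ 0.0034 -0.0015  0.0265] yaw 15.35 F [-0.06 -0.33  0.11] w -4.745502281344038e-05
```

```bash
python3 -m handwheel '[[[0.003,-0.0015,0.015],0],[[0,0,0.015],0],[[0,0,0.005],0],[[0,0,0.002],0],[[0,0,0],0],[[0,0,0],0]]'
python3 - <<'E'
from workcell import imaging
import cv2
cv2.imwrite("pics/s2.png",cv2.resize(imaging.get_image("side")[120:300,190:370,::-1],(600,600),interpolation=cv2.INTER_CUBIC))
E
python3 st.py -87 0.07
```

```text
time_s: 3.4
tool_pos: [0.6101, -0.0929, 0.0753]
ee_rot: [0.991, 0.134, 0.001, 0.0]
force: [-0.3, 0.3, 0.5]
grip_width: -0.0
grip_force: 0.0
t 3.45 pos [ 0.6101 -0.0928  0.0752] shift [-0.0001 -0.0003  0.0052] yaw 15.39 F [-0.17  0.21 -0.5 ] w -5.367964957761299e-05
```

View pics/s2.png

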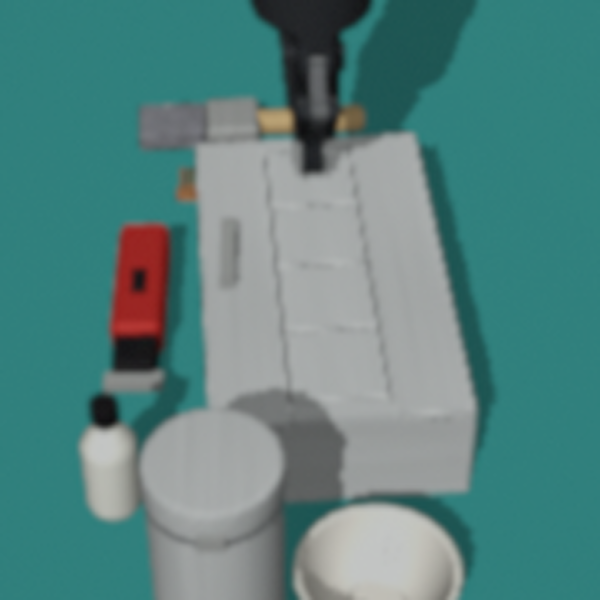

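The fingertip is over the end (-y) plate at about (312,168), well inside its seams. Next I'll feel downward.

```bash
python3 -m handwheel '[[[0,0,0.002],0],[[0,0,0.001],0],[[0,0,0.001],0],[[0,0,0],0]]'; python3 -m handwheel '[[[0,0,0.001],0],[[0,0,0],0]]';python3 -m handwheel '[[[0,0,0.001],0],[[0,0,0],0]]'
```

```text
time_s: 3.85
tool_pos: [0.6098, -0.0924, 0.0701]
ee_rot: [0.991, 0.134, -0.0, -0.0]
force: [-0.3, -0.1, -0.4]
grip_width: -0.0001
grip_force: 0.0
time_s: 4.05
tool_pos: [0.6098, -0.0924, 0.0694]
ee_rot: [0.991, 0.134, 0.0, -0.0]
force: [-0.0, 0.8, 1.4]
grip_width: -0.0001
grip_force: 0.8
time_s: 4.25
tool_pos: [0.6098, -0.0924, 0.0683]
ee_rot: [0.991, 0.134, 0.0, -0.0]
force: [-0.7, 0.8, 3.0]
grip_width: -0.0001
grip_force: 1.3
```

```bash
python3 -m handwheel '[[[0,0,0.001],0],[[0,0,0],0]]';python3 -m handwheel '[[[0,0,0.001],0],[[0,0,0],0]]'
```

```text
time_s: 4.45
tool_pos: [0.6098, -0.0925, 0.0673]
ee_rot: [0.991, 0.134, 0.0, -0.0]
force: [-0.7, 1.0, 2.9]
grip_width: 0.0003
grip_force: 1.5
time_s: 4.65
tool_pos: [0.6098, -0.0925, 0.0662]
ee_rot: [0.991, 0.134, 0.0, -0.0]
force: [-1.2, 0.2, 3.5]
grip_width: -0.0002
grip_force: 1.6
```

The first plate gives way, so this is the catch: about 3 N at nearly 4 mm down. I'll keep pressing gently.

```bash
python3 -m handwheel '[[[0,0,0.001],0],[[0,0,0.001],0],[[0,0,0],0]]';python3 -m handwheel '[[[0,0,0.0005],0],[[0,0,0],0]]'; python3 -m handwheel '[[[0,0,0.0005],0],[[0,0,0],0],[[0,0,0],0],[[0,0,0],0],[[0,0,0],0],[[0,0,0],0]]'
python3 - <<'E'
from workcell import imaging,find_in
import cv2
cv2.imwrite("pics/s3.png",cv2.resize(imaging.get_image("side")[120:300,190:370,::-1],(600,600),interpolation=cv2.INTER_CUBIC))
print(find_in("side","drawer_front"))
E
```

```text
time_s: 4.95
tool_pos: [0.6099, -0.0924, 0.0641]
ee_rot: [0.991, 0.134, 0.0, -0.0]
force: [-0.3, 1.0, 3.1]
grip_width: 0.0003
grip_force: 1.6
time_s: 5.15
tool_pos: [0.6099, -0.0924, 0.0637]
ee_rot: [0.991, 0.134, 0.0, -0.0]
force: [0.4, 0.7, 3.3]
grip_width: -0.0002
grip_force: 1.7
time_s: 5.75
tool_pos: [0.6098, -0.0925, 0.0633]
ee_rot: [0.991, 0.134, 0.0, 0.0]
force: [1.1, 1.5, 3.9]
grip_width: 0.0001
grip_force: 1.7
[{'centre': [0.4786, -0.0131, 0.0242], 'confidence': 0.77}]
```

View pics/s3.png

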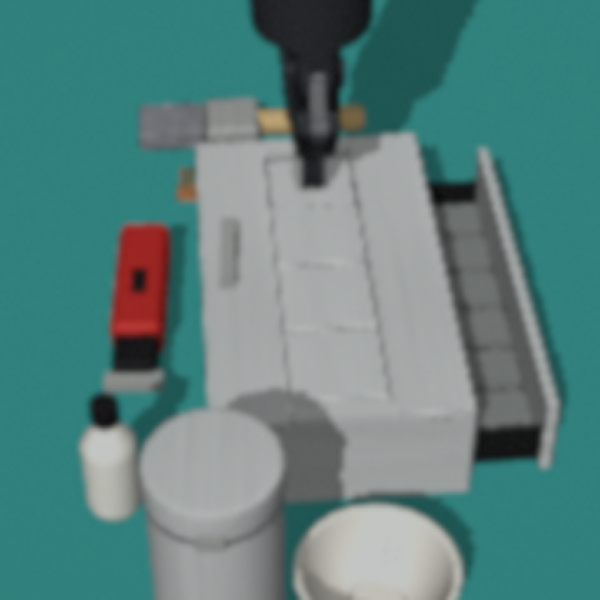

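The drawer has sprung out at right, with its front running from (485,150) to (545,465). Nothing else has moved, so I'll lift the hand straight up.

```bash
python3 -m handwheel '[[[0,0,-0.003],0],[[0,0,-0.005],0],[[0,0,-0.015],0],[[0,0,-0.03],0],[[0,0,-0.03],0],[[0,0,-0.03],0],[[0,0,-0.03],0],[[0,0,-0.01],0],[[0,0,0],0],[[0,0,0],0]]'; python3 -m handwheel '[[[0,0,0],0],[[0,0,0],0],[[0,0,0],0],[[0,0,0],0],[[0,0,0],0]]' >/dev/null
python3 - <<'E'
from workcell import imaging,find_in
import cv2
cv2.imwrite("pics/s4.png",imaging.get_image("side")[:,:,::-1])
for n in("drawer_front","hair_clip","clip_bowl"):print(n,find_in("side",n)[:1])
E
```

```text
time_s: 6.85
tool_pos: [0.6093, -0.0924, 0.215]
ee_rot: [0.991, 0.134, -0.001, -0.0]
force: [1.7, 0.9, 0.3]
grip_width: 0.0003
grip_force: 0.0
drawer_front [{'centre': [0.4794, -0.0127, 0.0279], 'confidence': 0.97}]
hair_clip [{'centre': [0.6475, 0.0023, 0.0763], 'confidence': 0.46}]
clip_bowl [{'centre': [0.5252, 0.1822, 0.0231], 'confidence': 0.66}]
```

View pics/s4.png

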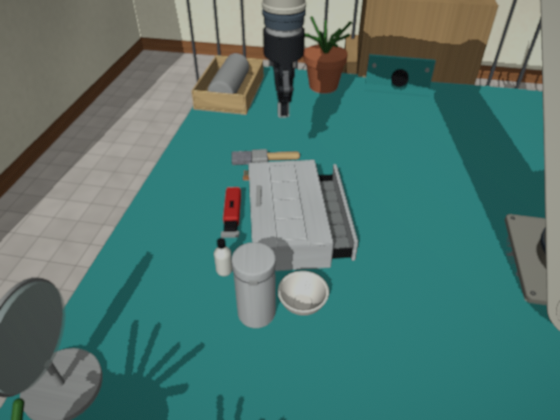

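The drawer is still open (front at about (345,210)), the hand is clear at (283,110), and the loose items are where they started.

```bash
python3 -c "
from workcell import workorder;print(workorder.hand_in())"
```

```text
the job is handed in; nothing more can be done
None
```

The catch was the plate at the box's -y end (y = -87 mm); I pressed it down with about 4 N, the drawer sprang open and stayed open, the hand is clear with the loose items apparently unmoved in the side view, and the job is handed in at about 8 s.

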